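# Set asphalt specimens into their fitted trays

### The job

Get the four asphalt specimens ready for the test: one after another, set each into the low aluminium tray whose outline fits it - wide core, slim core, half-disc and beam - so that it sits flat on the tray's floor inside the rim, the same way up as it was. Set them down gently, do not drop them, and leave the sample jar and the brass weight standing where they are.

Things in the scene. Friction and masses are not known exactly. Their poses are not given: they have to be found in the camera images.
- core_wide: The wide core: a short drilled cylinder standing upright, 60 mm in diameter and 40 mm high. Black asphalt with pale stone flecks, about 270 g, loose, lying flat on the bench. Origin: centre of its underside, z up.
- core_slim: The slim core: a drilled cylinder standing upright, 40 mm in diameter and 60 mm high. Black asphalt with pale stone flecks, about 180 g, loose, lying flat on the bench. Origin: centre of its underside, z up.
- half_disc: The half-disc: half of a disc of 45 mm radius, 40 mm thick, lying on its half-round face. Black asphalt with pale flecks, about 300 g, loose. Origin: on the underside, middle of the straight 90 mm side face (centre of the full circle). x points from the straight face to the top of the arc, y along the straight face, z up. Gripped along x at y = 0 it is 45 mm wide, mid-grip at x = 22 mm.
- beam: The beam: a short sawn bar, 90 mm long (its x axis), 40 mm wide (y) and 40 mm high. Black asphalt with pale stone flecks, about 340 g, loose, lying flat on the bench. Origin: centre of its underside, z up.
- tray_wide: Round tray for the wide core, 82 mm outside and 76 mm inside diameter. Fixed on the bench: floor 3 mm thick, upright rim 3 mm thick with its top 10 mm above the bench, 8 mm of play all round the specimen. Origin: centre of its underside, on the bench, z up.
- tray_slim: Round tray for the slim core, 62 mm outside and 56 mm inside diameter. Fixed on the bench: floor 3 mm thick, upright rim 3 mm thick with its top 10 mm above the bench, 8 mm of play all round the specimen. Origin: centre of its underside, on the bench, z up.
- tray_half: D-shaped tray for the half-disc, 112 x 67 mm outside. Fixed on the bench: floor 3 mm thick, upright rim 3 mm thick with its top 10 mm above the bench, 8 mm of play all round the specimen. Origin: on the underside, where the half-disc's origin belongs, 8 mm inside the middle of the straight rim. x points to the top of the arc, z up. The half-disc fits only with both x axes pointing the same way.
- tray_beam: Rectangular tray for the beam, 112 x 62 mm outside, 106 x 56 mm inside, long side along its x axis. Fixed on the bench: floor 3 mm thick, upright rim 3 mm thick with its top 10 mm above the bench, 8 mm of play all round the specimen. Origin: centre of its underside, on the bench, z up. The beam fits either way round along it.
- jar: Bystander: small glass sample jar with a white cap, 48 mm in diameter, 75 mm high, loose, standing among the specimens and trays. Origin: centre of its underside.
- weight: Bystander: brass balance weight with a knob, 40 mm in diameter, 54 mm high, loose, standing among the specimens and trays. Origin: centre of its underside.
Mind the look-alikes: they are no part of the job. What is shaped like the beam but green or pink is not meant.

How it is judged:
By the outcome, as a careful person would: the job done as asked, in the order asked, and still so for the second after the job is handed in, with the robot touching nothing.
It also fails if it takes over 104 s, if anything falls off the work surface, if the arm or the gripper's body presses on something with over 40 N, if the wrist force passes 120 N, or if a joint passes its speed limit or range.

### The arm

A 6-joint arm with a two-finger parallel gripper is mounted at the origin on the work surface. World frame = base frame: x ahead of the robot, y to its left, z up, the work surface at z = 0. Lengths are in mm, angles in rad, forces in N, time in s.
With the tool pointing down it reaches from about 275 to 850 mm from the base axis. Payload 19 kg.
Tool frame: the origin (TCP) lies at the very end of the fingers, on their centre line; the grasp point (between the pads) lies 19 mm behind it (pinch_z is the distance from the TCP to the grasp point, in mm); z points along the fingers, y is the line along which they close (so a half turn about z gives the same grasp; the last joint's range is limited). The gripper opens to 85 mm and grips with 20 to 120 N. Pads are 22 mm wide; open, the fingers measure 114 mm over their backs; the gripper's body (76 mm by 85 mm) begins 54 mm behind the grasp point. The pads swing forward as they close: fully open they stand 13 mm farther back than shut.
Start: joints at [1.171, 0.15, 1.437, -0, 1.554, -0.134], TCP at [151.047, 554.775, 231.267] pointing down, gripper open.
Joint ranges: [-2.8, 2.8], [-0.68, 2.1], [0.12, 2.68], [-1.39, 4.53], [0.16, 2.79], [-2.81, 2.81]. Speed limits (rad/s): [1.89, 1.89, 2.22, 3.01, 3.01, 3.01].

### API

Orientations are given as a unit quaternion [x, y, z, w].
In Python, from workcell import state, read_camera, hand_in, pinch_z gives the robot as it stands.
- The arm moves only by the shell command python3 -m handwheel 'ROWS'. ROWS is a JSON object whose one key "series" holds a list of rows, each a list of 7 numbers: the shift along the tool's x, y, z in mm, then the turn, a rotation vector about the tool's x, y, z in degrees, then the finger opening in mm, from 0 to 85.4. In form: {"series": [[dx, dy, dz, wx, wy, wz, grip], ...]}. A call has 1 to 12 rows; each row shifts and turns the commanded pose from where the row before left it, along the tool's axes as they then stand; what a row does not reach is not made up. A row lasts 1/8 s, in which the tool goes at most 62.5 mm and 10.7 degrees, less where a joint would pass 70% of its speed; a pose out of reach is approached as far as the arm can. A call with a gripper value outside its range is refused whole. The fingers move at their own pace and stop on an object; the grip force is fixed at half the most. Time passes only in rows, so rows that do not move let the fingers close. It gives the time, the measured TCP pose, the force, the opening and the grip force at its end, in the units of the state.
- state(): the state, without advancing time (a new reading comes with each control period).
- read_camera(name): name is "scene" or "top" or "wrist"; returns a dict with "frame" (400x640x3 uint8, red, green, blue), "camera_matrix" (3x3 intrinsics, pixels), "dist" ([k1, k2, p1, p2, k3] as OpenCV has them; the pictures are not rectified), "cam_to_world" (4x4, takes a point from camera to world coordinates); the wrist camera has in their place "hand_eye" (4x4, takes a point from camera to tool coordinates, whose origin is the TCP and whose axes are the flange's). Camera axes: x right, y up, looking along -z (the intrinsics and any distortion apply to the point x, -y, -z); pixel columns grow to the right and rows downward; lengths in mm; the calibration is good to about 2 mm. A picture is of the moment at which its call begins: read the wrist's pose just before it. There is no depth.
- hand_in(): hands the job in; it is judged then, once.
The state is a dict: "t": time; "joint_positions": joint angles; "qvel": joint speeds; "joint_efforts": joint torques, N m; "ee_pos": TCP position; "tool_rot": TCP orientation; "force": force on the tool from outside, world axes, zero at the start; "moment": the same for the moment, N m; "gripper_width": opening from 0.0 (shut) to 1.0 (fully open); "gripper_force": force on a finger pad.
Only numpy, scipy, OpenCV 4.12 (cv2) and the standard library are available. Lean on these libraries where they do the work, as an engineer would, in place of code of your own. Each camera call takes 0.05 s, during which the arm holds its last target. There are 200 camera calls.

## Working session

There is one attempt and no reset: what is moved stays moved. The work goes in short steps, Python scripts to look and compute and a shell command to move; the robot and the scene stay as the last step left them, time stands still between calls to the robot, and variables do not carry over. Pictures are saved under pics/ and viewed, at most 17 in all, crops included, and the job is handed in when it is done.

```bash
mkdir -p pics; cat > h.py <<'E'
import numpy as np, cv2
from scipy.spatial.transform import Rotation as R
from workcell import state, read_camera, hand_in, pinch_z
def cam(name):
    s=state(); c=read_camera(name)
    if 'hand_eye' in c:
        T=np.eye(4);T[:3,:3]=R.from_quat(s['tool_rot']).as_matrix();T[:3,3]=s['ee_pos']
        c['cam_to_world']=T@np.array(c['hand_eye'])
    return c
def ray(c,uv):
    K=np.array(c['camera_matrix'],float);d=np.array(c['dist'],float)
    p=cv2.undistortPoints(np.array(uv,float).reshape(-1,1,2),K,d).reshape(-1,2)
    T=np.array(c['cam_to_world']);D=np.c_[p[:,0],-p[:,1],-np.ones(len(p))]@T[:3,:3].T
    return T[:3,3],D
def at(c,uv,z):
    o,D=ray(c,uv);return o+D*((z-o[2])/D[:,2])[:,None]
def proj(c,X):
    T=np.linalg.inv(np.array(c['cam_to_world']));P=np.atleast_2d(X)@T[:3,:3].T+T[:3,3]
    P=P*[1,-1,-1]
    return cv2.projectPoints(P.reshape(-1,1,3),np.zeros(3),np.zeros(3),np.array(c['camera_matrix'],float),np.array(c['dist'],float))[0].reshape(-1,2)
def save(f,img): cv2.imwrite('pics/'+f,cv2.cvtColor(img,cv2.COLOR_RGB2BGR))
E
python3 - <<'E'
from h import *
import pickle
s=state();print(s, pinch_z)
C={n:cam(n) for n in('scene','top','wrist')}
pickle.dump(C,open('c0.pkl','wb'))
for n in C: save(n+'0.png',C[n]['frame']);print(n,np.array(C[n]['cam_to_world']).round(2).tolist(),np.array(C[n]['camera_matrix']).tolist(),C[n]['dist'])
E
```

```text
{'t': 0.0, 'joint_positions': array([ 1.17101943e+00,  1.50997594e-01,  1.43798740e+00, -2.50810337e-05,
        1.55380174e+00, -1.34006394e-01]), 'qvel': array([ 0.00030338,  0.0003974 , -0.00059118,  0.00070803,  0.00104866,
       -0.00036548]), 'joint_efforts': array([ 1.46034267e-04, -7.13066912e+01, -5.70862162e+01, -2.11866804e-04,
        9.12475545e-03, -5.23817209e-05]), 'ee_pos': array([150.964996  , 554.58856816, 230.69057478]), 'tool_rot': array([ 1.32494264e-01,  9.91183592e-01, -5.79210870e-04, -1.45365893e-04]), 'force': array([-0.57566322, -0.33155917,  0.05019494]), 'moment': array([ 0.02949865, -0.02356288, -0.0726846 ]), 'gripper_force': 0.0, 'gripper_width': 0.9976653128973624} 18.700000000000003
scene [[-0.24, -0.61, 0.75, 1455.79], [0.97, -0.14, 0.2, 195.11], [-0.02, 0.78, 0.63, 825.59], [0.0, 0.0, 0.0, 1.0]] [[467.05667942552583, 0.0, 323.43438233793665], [0.0, 467.05667942552583, 202.7283397222655], [0.0, 0.0, 1.0]] [0.03051336 0.         0.         0.         0.        ]
top [[-0.03, 0.99, -0.15, 379.22], [-1.0, -0.03, -0.0, -56.0], [-0.01, 0.15, 0.99, 1135.09], [0.0, 0.0, 0.0, 1.0]] [[493.5275753572117, 0.0, 312.6017037899001], [0.0, 493.5275753572117, 190.23217064559282], [0.0, 0.0, 1.0]] [-0.14680522  0.          0.          0.          0.        ]
wrist [[0.26, -0.93, -0.27, 81.48], [0.96, 0.25, 0.07, 572.34], [0.0, -0.28, 0.96, 373.05], [0.0, 0.0, 0.0, 1.0]] [[285.2055527189806, 0.0, 318.52360648292495], [0.0, 285.2055527189806, 200.9246752937354], [0.0, 0.0, 1.0]] [-0.04188774  0.          0.          0.          0.        ]
```

View pics/top0.png

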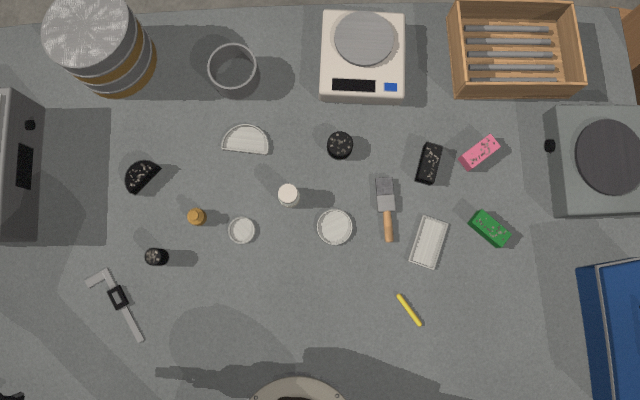

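View pics/scene0.png

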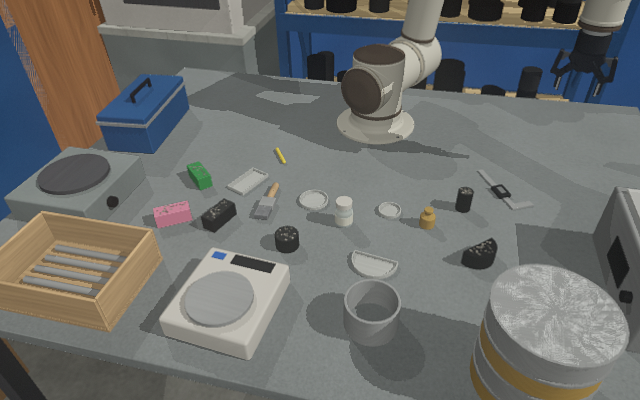

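```bash
cat > fit.py <<'E'
from h import *
from scipy.optimize import minimize
a=np.linspace(0,2*np.pi,49);h=np.linspace(-np.pi/2,np.pi/2,33)
def circ(r):return np.c_[r*np.cos(a),r*np.sin(a)]
def box(l,w):return np.array([[l,w],[-l,w],[-l,-w],[l,-w]])/2.
half=np.c_[45*np.cos(h),45*np.sin(h)]
th=np.r_[np.c_[56*np.cos(h),56*np.sin(h)],[[-11,-56],[-11,56]]]
th=th[(th[:,0]>=-11)]
M=dict(core_wide=(circ(30),40),core_slim=(circ(20),60),half_disc=(half,40),beam=(box(90,40),40),
 tray_wide=(circ(41),10),tray_slim=(circ(31),10),tray_half=(th,10),tray_beam=(box(112,62),10))
def pts(n,p):
    o,H=M[n];c,s=np.cos(p[2]),np.sin(p[2])
    q=o@np.array([[c,s],[-s,c]])+p[:2]
    return np.r_[np.c_[q,0*q[:,0]],np.c_[q,0*q[:,0]+H]]
def hull(c,n,p):return cv2.convexHull(proj(c,pts(n,p)).astype(np.float32)).reshape(-1,2)
def mask(c,n,seed,r=38):
    g=cv2.cvtColor(c['frame'],cv2.COLOR_RGB2GRAY)
    m=((g>150) if 'tray' in n else (g<45)).astype(np.uint8)
    w=np.zeros_like(m);cv2.circle(w,tuple(map(int,seed)),r,1,-1);m&=w
    m=cv2.morphologyEx(m,cv2.MORPH_CLOSE,np.ones((5,5),np.uint8))
    k,l,st,ce=cv2.connectedComponentsWithStats(m)
    i=1+np.argmax(st[1:,4]); cs,_=cv2.findContours((l==i).astype(np.uint8),cv2.RETR_EXTERNAL,cv2.CHAIN_APPROX_NONE)
    return cv2.convexHull(cs[0]).reshape(-1,2).astype(np.float32)
def rast(P,o,S=8,N=100):
    m=np.zeros((N*S,N*S),np.uint8);cv2.fillPoly(m,[np.round((P-o+.5)*S).astype(np.int32)],1);return m
def fit(c,n,seed,yaws=(0,),r=38):
    mk=mask(c,n,seed,r); o=np.array(seed)-50; t=rast(mk,o)
    t=cv2.dilate(t,np.ones((9,9),np.uint8)) # contour through pixel centres -> half a pixel
    best=None; xy=at(c,[seed],M[n][1]/2)[0,:2]
    for y in yaws:
        def f(p):
            m=rast(hull(c,n,p),o);return 1-(m&t).sum()/max(1,(m|t).sum())
        x0=np.array([*xy,y]);
        rr=minimize(f,x0,method='Nelder-Mead',options=dict(initial_simplex=[x0,x0+[12,0,0],x0+[0,12,0],x0+[0,0,.4]],xatol=.1,fatol=1e-4,maxiter=150))
        if best is None or rr.fun<best.fun:best=rr
    return best.x,1-best.fun,mk
E
cat > m.py <<'E'
from fit import *
import pickle
C=pickle.load(open('c0.pkl','rb'));c=C['top']
S=dict(core_wide=(340,145),core_slim=(157,257),half_disc=(142,177),beam=(429,163),tray_wide=(335,227),tray_slim=(242,230),tray_half=(246,139),tray_beam=(429,242))
big=cv2.resize(c['frame'],None,fx=4,fy=4,interpolation=cv2.INTER_CUBIC);out={}
for n,s in S.items():
    y=(0,) if 'core' in n or n in('tray_wide','tray_slim') else (0,1,2,3,4,5) if 'half' in n else (0,1,2)
    p,i,mk=fit(c,n,s,y);out[n]=p;print(n,p.round(2),round(i,3))
    cv2.polylines(big,[np.round((hull(c,n,p)+.5)*4).astype(np.int32)],True,(255,0,0),1)
for n,uv,z in(('jar',(288,187),75),('weight',(196,212),54)): print(n,at(c,[uv],z))
pickle.dump(out,open('o.pkl','wb'))
save('fit1.png',cv2.resize(big[420:1120,400:2080],(800,333),interpolation=cv2.INTER_AREA))
save('fit2.png',np.vstack([big[480:880,1580:2080],])) 
E
python3 m.py
```

```text
core_wide [ 6.5676e+02 -1.1749e+02  5.4000e-01] 0.845
core_slim [4.0994e+02 3.0173e+02 5.0000e-02] 0.622
half_disc [589.78 337.4    0.78] 0.97
beam [ 6.0843e+02 -3.2220e+02 -3.1000e-01] 0.954
tray_wide [ 4.7016e+02 -9.8830e+01  1.6000e-01] 0.981
tray_slim [ 4.6832e+02  1.1535e+02 -5.0000e-02] 0.971
tray_half [ 6.6516e+02  1.0615e+02 -1.5000e-01] 0.978
tray_beam [ 4.2724e+02 -3.1302e+02 -3.8000e-01] 0.97
jar [[553.71364248   1.05343508  75.        ]]
weight [[507.12760678 208.56740352  54.        ]]
```

View pics/fit1.png

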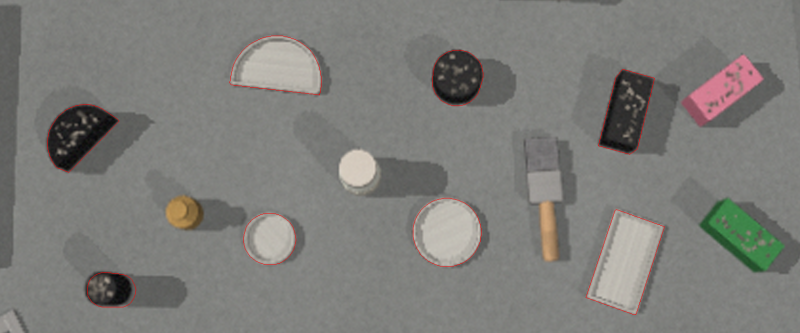

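View pics/fit2.png

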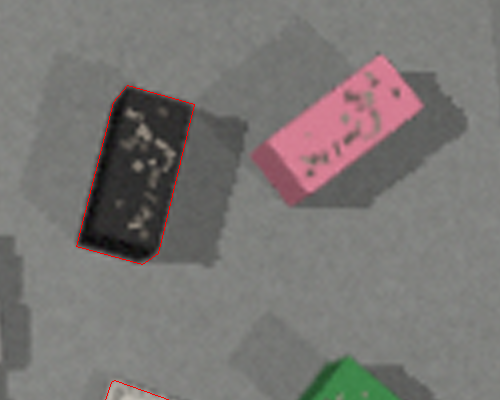

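Overlays fit. Beam candidates in the top view are black (429,163), pink (481,152) and green (490,229). Only the black one is asphalt with pale flecks, and the crop confirms it. I'll tighten the core fits and cross-check them in the scene camera.

```bash
cat > plan.py <<'E'
from h import *
def plan(x,y,z,yaw=None):
    "yaw (deg) = world direction of the tool y axis, mod 180; rotate first, then shift in the rotated axes"
    s=state();A=R.from_quat(s['tool_rot']).as_matrix();cur=np.degrees(np.arctan2(A[1,1],A[0,1]))
    d=0 if yaw is None else (yaw-cur+90)%180-90
    yy=np.radians(cur+d);ty=np.array([np.cos(yy),np.sin(yy),0]);tx=np.array([-np.sin(yy),np.cos(yy),0])
    D=np.array([x,y,z])-s['ee_pos']
    print('t',round(s['t'],2),'pos',s['ee_pos'].round(1),'yaw',round(cur,1),'tilt',A[:,2].round(3),'F',s['force'].round(1),'w',round(s['gripper_width']*85.4,1),
      '-> wz',round(-d,1),'shift',(D@tx).round(1),(D@ty).round(1),round(-D[2],1))
E
python3 - <<'E'
import fit
from fit import *
import pickle
C=pickle.load(open('c0.pkl','rb'))
def mk(T):
    def mask(c,n,seed,r=38):
        g=cv2.cvtColor(c['frame'],cv2.COLOR_RGB2GRAY);m=((g>150) if 'tray' in n else (g<T)).astype(np.uint8)
        w=np.zeros_like(m);cv2.circle(w,tuple(map(int,seed)),r,1,-1);m&=w
        k,l,st,ce=cv2.connectedComponentsWithStats(m);m=np.isin(l,[i for i in range(1,k) if st[i,4]>20]).astype(np.uint8)
        return cv2.convexHull(cv2.findNonZero(m)).reshape(-1,2).astype(np.float32)
    return mask
top=dict(core_wide=(340,145),core_slim=(157,257),beam=(429,163),half_disc=(142,177))
sc=dict(core_wide=(287,239),core_slim=(464,199),beam=(219,215),half_disc=(480,253),tray_wide=(314,200),tray_slim=(390,211))
o=pickle.load(open('o.pkl','rb'))
for T in(40,50):
    fit.mask=mk(T)
    for v,S,r in(('top',top,22),('scene',sc,22)):
        for n,s in S.items():
            p,i,_=fit.fit(C[v],n,s,(o[n][2],),r);print(T,v,n,p.round(2),round(i,3))
from plan import plan
plan(657,-117,150,90)
E
```

```text
Traceback (most recent call last):
AttributeError: 'function' object has no attribute 'fit'
```

```bash
cat > r.py <<'E'
import pickle
from h import *
import fit as F
C=pickle.load(open('c0.pkl','rb'))
def mk(T):
    def mask(c,n,seed,r=38):
        g=cv2.cvtColor(c['frame'],cv2.COLOR_RGB2GRAY);m=((g>150) if 'tray' in n else (g<T)).astype(np.uint8)
        w=np.zeros_like(m);cv2.circle(w,tuple(map(int,seed)),r,1,-1);m&=w
        k,l,st,ce=cv2.connectedComponentsWithStats(m);m=np.isin(l,[i for i in range(1,k) if st[i,4]>20]).astype(np.uint8)
        return cv2.convexHull(cv2.findNonZero(m)).reshape(-1,2).astype(np.float32)
    return mask
top=dict(core_wide=(340,145),core_slim=(157,257),beam=(429,163),half_disc=(142,177))
sc=dict(core_wide=(287,239),core_slim=(464,199),beam=(219,215),half_disc=(480,253),tray_wide=(314,200),tray_slim=(390,211))
o=pickle.load(open('o.pkl','rb'))
for T in(40,50):
    F.mask=mk(T)
    for v,S,r in(('top',top,24),('scene',sc,24)):
        for n,s in S.items():
            p,i,_=F.fit(C[v],n,s,(o[n][2],),r);print(T,v,n,p.round(2),round(i,3))
from plan import plan
plan(657,-117,150,90)
E
python3 r.py
```

```text
40 top core_wide [ 644.78 -113.95    0.85] 0.414
40 top core_slim [4.1012e+02 2.9453e+02 3.1000e-01] 0.491
40 top beam [ 6.0797e+02 -3.2180e+02 -3.4000e-01] 0.575
40 top half_disc [589.25 337.25   0.76] 0.962Traceback (most recent call last):
  File "r.py", line 19, in <module>
    p,i,_=F.fit(C[v],n,s,(o[n][2],),r);print(T,v,n,p.round(2),round(i,3))
          ~~~~~^^^^^^^^^^^^^^^^^^^^^^^
  File "fit.py", line 27, in fit
    mk=mask(c,n,seed,r); o=np.array(seed)-50; t=rast(mk,o)
  File "r.py", line 10, in mask
    return cv2.convexHull(cv2.findNonZero(m)).reshape(-1,2).astype(np.float32)
           ~~~~~~~~~~~~~~^^^^^^^^^^^^^^^^^^^^
cv2.error: OpenCV(4.12.0) /io/opencv/modules/imgproc/src/convhull.cpp:143: error: (-215:Assertion failed) total >= 0 && (depth == CV_32F || depth == CV_32S) in function 'convexHull'
```

```bash
python3 - <<'E'
import pickle
from h import *
C=pickle.load(open('c0.pkl','rb'))
for v,(u,w) in (('top',(340,145)),('top',(157,257)),('scene',(464,199)),('scene',(287,239))):
    g=cv2.cvtColor(C[v]['frame'],cv2.COLOR_RGB2GRAY)
    print(v,g[w,u-28:u+29:2].tolist(),g[w-28:w+29:2,u].tolist())
E
```

```text
top [126, 123, 122, 118, 115, 115, 116, 112, 41, 95, 124, 49, 50, 50, 49, 45, 47, 49, 61, 42, 30, 96, 96, 95, 95, 96, 102, 97, 98] [128, 126, 130, 135, 132, 128, 127, 76, 50, 49, 48, 52, 104, 76, 49, 51, 48, 47, 50, 43, 13, 52, 129, 127, 128, 128, 129, 133, 131]
top [130, 129, 128, 127, 129, 126, 128, 120, 45, 69, 90, 94, 118, 77, 58, 49, 19, 19, 14, 15, 76, 95, 96, 97, 94, 94, 92, 96, 96] [122, 126, 131, 124, 128, 127, 114, 118, 118, 106, 29, 85, 104, 51, 58, 133, 49, 33, 64, 132, 135, 129, 128, 131, 132, 129, 126, 121, 125]
scene [131, 134, 133, 132, 131, 133, 133, 132, 132, 135, 88, 39, 43, 42, 45, 42, 46, 42, 112, 132, 132, 132, 130, 131, 131, 128, 129, 129, 130] [132, 129, 130, 129, 131, 129, 130, 132, 73, 87, 88, 82, 45, 43, 45, 42, 43, 43, 45, 45, 42, 115, 122, 129, 130, 131, 131, 133, 128]
scene [137, 100, 101, 102, 101, 101, 102, 103, 43, 52, 61, 64, 63, 139, 89, 61, 65, 61, 49, 44, 137, 132, 134, 131, 132, 133, 131, 129, 132] [132, 134, 136, 135, 136, 134, 135, 103, 65, 82, 61, 96, 100, 63, 89, 53, 50, 48, 51, 50, 48, 94, 125, 124, 122, 120, 132, 168, 197]
```

Shadows sit at about 95, so a threshold of 72 separates the specimens cleanly.

```bash
sed -i 's/for T in(40,50)/for T in(66,76)/' r.py; python3 r.py
```

```text
66 top core_wide [ 6.5711e+02 -1.1741e+02  5.9000e-01] 0.976
66 top core_slim [4.1096e+02 3.0523e+02 3.0000e-01] 0.962
66 top beam [ 6.0831e+02 -3.2245e+02 -3.0000e-01] 0.962
66 top half_disc [589.33 337.02   0.78] 0.967
66 scene core_wide [ 652.1  -117.09    0.71] 0.957
66 scene core_slim [ 4.0622e+02  3.0804e+02 -3.8000e-01] 0.836
66 scene beam [ 6.0267e+02 -3.2292e+02 -3.2000e-01] 0.984
66 scene half_disc [583.45 340.55   0.76] 0.977
66 scene tray_wide [ 4.6075e+02 -9.7980e+01  4.4000e-01] 0.911
66 scene tray_slim [458.35 117.01   0.48] 0.871
76 top core_wide [ 657.3  -117.95    0.73] 0.965
76 top core_slim [4.1094e+02 3.0470e+02 3.2000e-01] 0.957
76 top beam [ 6.0825e+02 -3.2286e+02 -3.0000e-01] 0.945
76 top half_disc [589.35 336.96   0.78] 0.952
76 scene core_wide [ 6.5135e+02 -1.1717e+02  6.4000e-01] 0.968
76 scene core_slim [4.0410e+02 3.0829e+02 1.3000e-01] 0.967
76 scene beam [ 6.0258e+02 -3.2295e+02 -3.2000e-01] 0.972
76 scene half_disc [583.62 340.74   0.74] 0.972
76 scene tray_wide [ 4.6075e+02 -9.7980e+01  4.4000e-01] 0.911
76 scene tray_slim [458.35 117.01   0.48] 0.871
t 0.15 pos [151.  554.6 230.8] yaw 74.8 tilt [-0.    -0.001 -1.   ] F [ 0.2 -0.   0.1] w 85.4 -> wz -15.2 shift -506.0 -671.6 80.8
```

```bash
python3 -m handwheel '{"series":[[0,0,0,0,0,-7.6,85],[0,0,0,0,0,-7.6,85],[-30,-40,0,0,0,0,85],[-30,-40,0,0,0,0,85],[-30,-40,0,0,0,0,85],[-30,-40,0,0,0,0,85],[-30,-40,0,0,0,0,85],[-30,-40,0,0,0,0,85],[-30,-40,0,0,0,0,85],[-30,-40,0,0,0,0,85],[-30,-40,0,0,0,0,85],[-30,-40,0,0,0,0,85]]}'; python3 -m handwheel '{"series":[[-30,-40,0,0,0,0,85],[-30,-40,0,0,0,0,85],[-30,-40,0,0,0,0,85],[-30,-40,10,0,0,0,85],[-30,-40,20,0,0,0,85],[-30,-40,20,0,0,0,85],[-23,-31,20,0,0,0,85],[0,0,10,0,0,0,85],[0,0,0,0,0,0,85]]}'; python3 - <<'E'
from plan import *
plan(654.5,-116.5,150,90)
import fit as F
c=cam('wrist');X=np.array([654.5,-116.5,0]);print(proj(c,X),proj(c,X+[0,0,40]))
save('w1.png',c['frame'])
import pickle;pickle.dump(c,open('w1.pkl','wb'))
E
```

```text
t: 1.65
ee_pos: [451.5, 153.1, 231.3]
tool_rot: [0.0, 1.0, 0.0, 0.0]
force: [0.5, 0.5, 0.7]
gripper_width: 0.993
gripper_force: 0.0
t: 2.78
ee_pos: [653.1, -116.0, 150.4]
tool_rot: [0.0, 1.0, 0.0, -0.001]
force: [-0.3, -0.5, -0.3]
gripper_width: 0.994
gripper_force: 0.0
t 2.77 pos [ 653.1 -116.   150.4] yaw 90.0 tilt [-0.002  0.001 -1.   ] F [-0.3 -0.5 -0.3] w 84.9 -> wz -0.0 shift -1.4 -0.5 0.4
[[318.5714736  190.93572588]] [[318.66068551 201.45046757]]
```

View pics/w1.png

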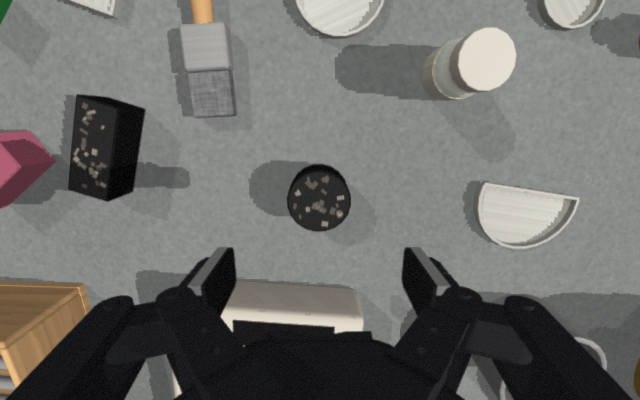

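The wrist view shows the wide core at (319,198), midway between the fingers and close to the prediction. I'll fit it.

```bash
sed -i 's/(g<45)/(g<72)/' fit.py; python3 - <<'E'
import pickle,fit as F
c=pickle.load(open('w1.pkl','rb'))
p,i,m=F.fit(c,'core_wide',(319,198),(0,),45);print(p,i)
from plan import *
plan(p[0],p[1],8,90)
E
```

```text
[ 6.54285871e+02 -1.16640584e+02  2.77582096e-01] 0.9796968779497409
t 2.83 pos [ 653.3 -115.8  151.5] yaw 90.0 tilt [-0.  0. -1.] F [ 0.5  0.1 -0.3] w 85.0 -> wz -0.0 shift -0.9 -0.9 143.5
```

```bash
python3 -m handwheel '{"series":[[-1,-1,35,0,0,0,85],[0,0,45,0,0,0,85],[0,0,35,0,0,0,85],[0,0,20,0,0,0,85],[0,0,8,0,0,0,85],[0,0,0,0,0,0,40],[0,0,0,0,0,0,40],[0,0,0,0,0,0,40],[0,0,0,0,0,0,40],[0,0,0,0,0,0,40],[0,0,0,0,0,0,40]]}'; python3 -c "
from plan import *
plan(467,-98,100,90)"
```

```text
t: 4.2
ee_pos: [655.6, -117.6, 10.2]
tool_rot: [0.0, 1.0, -0.0, 0.001]
force: [-0.4, 1.4, 7.3]
gripper_width: 0.68
gripper_force: 65.0
t 4.2 pos [ 655.6 -117.6   10.2] yaw 90.0 tilt [ 0.003 -0.001 -1.   ] F [-0.4  1.4  7.3] w 58.0 -> wz -0.0 shift 188.6 19.6 -89.8
```

```bash
python3 -m handwheel '{"series":[[0,0,-15,0,0,0,40],[0,0,-35,0,0,0,40],[0,0,-40,0,0,0,40],[20,2,0,0,0,0,40],[30,3,0,0,0,0,40],[30,3,0,0,0,0,40],[30,3,0,0,0,0,40],[30,3,0,0,0,0,40],[25,3,0,0,0,0,40],[15,2,0,0,0,0,40],[7,1,0,0,0,0,40],[0,0,0,0,0,0,40]]}'; python3 - <<'E'
from plan import *
plan(468.3,-98,13.5,90)
c=cam('wrist');save('w2.png',c['frame'])
import pickle;pickle.dump(c,open('w2.pkl','wb'));print(proj(c,[467,-98,10]))
E
```

```text
t: 5.7
ee_pos: [468.0, -97.5, 98.7]
tool_rot: [0.0, 1.0, -0.0, 0.0]
force: [-0.4, 0.4, -3.2]
gripper_width: 0.685
gripper_force: 65.2
t 5.7 pos [468.  -97.5  98.7] yaw 90.0 tilt [ 0.001 -0.    -1.   ] F [-0.4  0.4 -3.2] w 58.5 -> wz -0.0 shift -0.3 -0.5 85.2
[[318.75789043 205.60313841]]
```

View pics/w2.png

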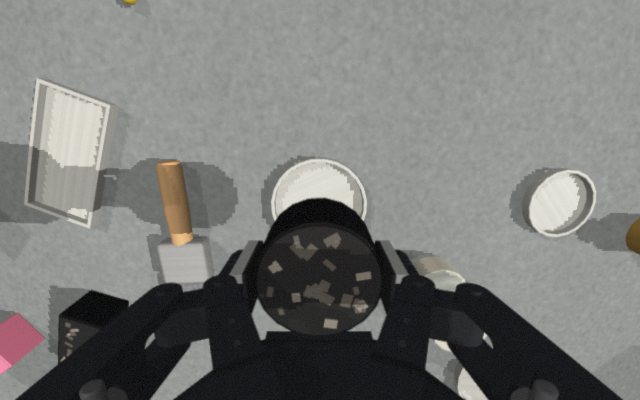

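The wide core is held upright. The tray's rim spans columns 271–368 with its far edge at row 159. I'll compare that with the prediction, and fit the slim and beam trays from the same picture.

```bash
python3 - <<'E'
import pickle,fit as F
from h import *
c=pickle.load(open('w2.pkl','rb'))
h=F.hull(c,'tray_wide',[467,-98,0]);print(h.min(0),h.max(0))
p,i,m=F.fit(c,'tray_slim',(561,203),(0,),45);print(p,i,m.min(0),m.max(0))
print(cv2.cvtColor(c['frame'],cv2.COLOR_RGB2GRAY)[150:172:1,319])
E
```

```text
[270.41748 155.54199] [367.0899 249.713 ]
[4.62366268e+02 1.19553800e+02 1.95820992e-01] 0.6897822964559827 [526. 158.] [606. 248.]
[149 149 150 149 150 149 141 131 141 196 218 211 204 203 201 199 199 201
 210 220 221 221]
```

```bash
python3 -m handwheel '{"series":[[0,-0.5,20,0,0,0,40],[0,0,25,0,0,0,40],[0,0,20,0,0,0,40],[0,0,10,0,0,0,40],[0,0,5,0,0,0,40],[0,0,2,0,0,0,40],[0,0,1.5,0,0,0,40],[0,0,1,0,0,0,40],[0,0,0,0,0,0,40]]}'; python3 -c "
from plan import *
plan(468.3,-98,13.2,90)"
```

```text
t: 6.88
ee_pos: [467.8, -97.9, 14.0]
tool_rot: [0.0, 1.0, -0.0, 0.0]
force: [-0.8, -0.2, -3.0]
gripper_width: 0.687
gripper_force: 65.2
t 6.88 pos [467.8 -97.9  14. ] yaw 90.0 tilt [ 0. -0. -1.] F [-0.8 -0.2 -3. ] w 58.6 -> wz -0.0 shift -0.5 -0.1 0.8
```

```bash
python3 -m handwheel '{"series":[[0,0,0.7,0,0,0,40],[0,0,0,0,0,0,40]]}';python3 -m handwheel '{"series":[[0,0,0.7,0,0,0,40],[0,0,0,0,0,0,40]]}';python3 -m handwheel '{"series":[[0,0,0.7,0,0,0,40],[0,0,0,0,0,0,40]]}'
```

```text
t: 7.12
ee_pos: [467.8, -97.9, 13.2]
tool_rot: [0.0, 1.0, -0.0, 0.0]
force: [-0.9, -0.5, -0.9]
gripper_width: 0.688
gripper_force: 65.5
t: 7.38
ee_pos: [467.8, -97.9, 13.1]
tool_rot: [0.0, 1.0, -0.0, 0.0]
force: [-6.6, 2.4, 12.9]
gripper_width: 0.682
gripper_force: 67.1
t: 7.62
ee_pos: [467.8, -98.0, 13.1]
tool_rot: [0.0, 1.0, -0.0, 0.0]
force: [-13.6, 4.6, 28.1]
gripper_width: 0.684
gripper_force: 68.5
```

```bash
python3 -m handwheel '{"series":[[0,0,-1.4,0,0,0,62],[0,0,0,0,0,0,66],[0,0,0,0,0,0,85],[0,0,0,0,0,0,85],[0,0,-15,0,0,0,85],[0,0,-35,0,0,0,85],[0,0,-45,0,0,0,85],[0,0,-45,0,0,0,85],[0,0,-20,0,0,0,85]]}'; python3 - <<'E'
from plan import *
plan(408,306,160,90)
c=cam('wrist');save('w3.png',c['frame']);import pickle;pickle.dump(c,open('w3.pkl','wb'))
E
python3 -m handwheel '{"series":[[6,35,0,0,0,0,85],[6,40,0,0,0,0,85],[6,45,0,0,0,0,85],[6,45,0,0,0,0,85],[6,45,0,0,0,0,85],[6,45,0,0,0,0,85],[6,45,0,0,0,0,85],[6,45,0,0,0,0,85],[6,39,0,0,0,0,85],[6,20,0,0,0,0,85],[0,0,0,0,0,0,85]]}'; python3 - <<'E'
from plan import *
import fit as F
s=state();c=cam('wrist');import pickle;pickle.dump(c,open('w4.pkl','wb'))
u=proj(c,[408,306,30])[0];p,i,m=F.fit(c,'core_slim',u.round(),(0,),60);print(u,p,i)
plan(p[0],p[1],16,90)
a=pickle.load(open('w3.pkl','rb'))['frame'];save('w34.png',np.hstack([a[60:400,100:500],c['frame'][60:400,100:500]]))
E
```

```text
t: 8.75
ee_pos: [468.3, -98.1, 176.9]
tool_rot: [0.0, 1.0, -0.001, 0.002]
force: [-0.2, 0.1, -0.5]
gripper_width: 0.995
gripper_force: 0.0
t 8.75 pos [468.3 -98.1 176.9] yaw 90.0 tilt [ 0.004 -0.002 -1.   ] F [-0.2  0.1 -0.5] w 84.9 -> wz -0.0 shift 60.3 404.1 16.9
t: 10.18
ee_pos: [407.3, 307.1, 173.3]
tool_rot: [-0.001, 1.0, -0.0, -0.0]
force: [-0.4, -0.4, -0.7]
gripper_width: 0.994
gripper_force: 0.0
[318.10705903 191.68445836] [4.07860983e+02 3.06946375e+02 2.00880338e-01] 0.9792354466680239
t 10.22 pos [407.6 306.2 173.3] yaw 90.0 tilt [-0. -0. -1.] F [0.7 0.7 0.7] w 84.8 -> wz 0.0 shift -0.2 0.7 157.3
```

View pics/w34.png

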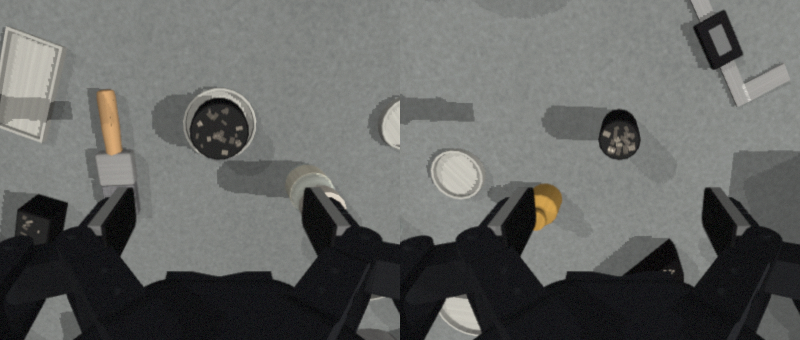

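The left half shows the wide core seated inside its round tray's rim. In the right half the slim core at crop (620,135) is centred between the fingers.

```bash
python3 -m handwheel '{"series":[[0,0.7,40,0,0,0,85],[0,0,45,0,0,0,85],[0,0,40,0,0,0,85],[0,0,22,0,0,0,85],[0,0,10,0,0,0,85],[0,0,0,0,0,0,25],[0,0,0,0,0,0,25],[0,0,0,0,0,0,25],[0,0,0,0,0,0,25],[0,0,0,0,0,0,25],[0,0,0,0,0,0,25],[0,0,0,0,0,0,25]]}'; python3 - <<'E'
import pickle,fit as F
c=pickle.load(open('w4.pkl','rb'))
p,i,m=F.fit(c,'tray_slim',(157,234),(0,),38);print(p,i)
from plan import *
plan(465,116,110,90)
E
```

```text
t: 11.72
ee_pos: [408.5, 307.0, 17.3]
tool_rot: [0.0, 1.0, 0.0, 0.001]
force: [-0.8, -2.3, 9.4]
gripper_width: 0.455
gripper_force: 59.6
[4.68766714e+02 1.12344665e+02 1.96243129e-01] 0.922734214102582
t 11.72 pos [408.5 307.   17.3] yaw 90.0 tilt [ 0.002  0.    -1.   ] F [-0.8 -2.3  9.4] w 38.8 -> wz -0.0 shift -56.5 -191.0 -92.7
```

```bash
python3 -m handwheel '{"series":[[0,0,-15,0,0,0,25],[0,0,-38,0,0,0,25],[0,0,-40,0,0,0,25],[-5,-17,0,0,0,0,25],[-9,-30,0,0,0,0,25],[-9,-31,0,0,0,0,25],[-9,-31,0,0,0,0,25],[-9,-31,0,0,0,0,25],[-8,-27,0,0,0,0,25],[-5,-16,0,0,0,0,25],[-2,-8,0,0,0,0,25],[0,0,0,0,0,0,25]]}'; python3 - <<'E'
from plan import *
import fit as F
plan(465.6,116,20.5,90)
c=cam('wrist');save('w5.png',c['frame'][60:400,100:540])
for x,y in((465,116),(468,112)):
  h=F.hull(c,'tray_slim',[x,y,0])-[100,60];print(h.min(0),h.max(0))
E
```

```text
t: 13.22
ee_pos: [463.8, 115.8, 109.0]
tool_rot: [0.0, 1.0, 0.0, -0.0]
force: [-0.6, -0.8, -1.8]
gripper_width: 0.456
gripper_force: 60.7
t 13.22 pos [463.8 115.8 109. ] yaw 89.9 tilt [-0.  0. -1.] F [-0.6 -0.8 -1.8] w 39.0 -> wz -0.1 shift -1.8 0.2 88.5
[184.48291016 108.00564575] [254.56124878 177.10247803]
[180.10183716 111.35514832] [249.9486084  180.13282776]
```

View pics/w5.png

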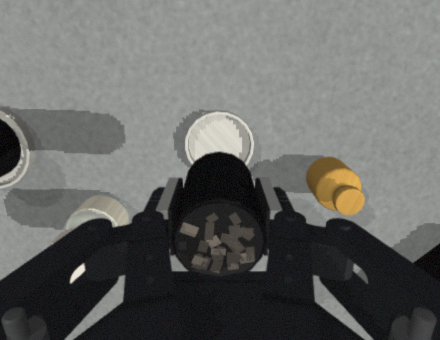

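The tray's rim spans crop columns 185–254 with its far edge at row 110, as predicted for (465,116). Lowering the slim core.

```bash
python3 -m handwheel '{"series":[[-1.8,0,20,0,0,0,25],[0,0,26,0,0,0,25],[0,0,20,0,0,0,25],[0,0,11,0,0,0,25],[0,0,5,0,0,0,25],[0,0,2.5,0,0,0,25],[0,0,2,0,0,0,25],[0,0,1,0,0,0,25],[0,0,0,0,0,0,25]]}'; python3 -m handwheel '{"series":[[0,0,0.7,0,0,0,25],[0,0,0,0,0,0,25]]}';python3 -m handwheel '{"series":[[0,0,0.7,0,0,0,25],[0,0,0,0,0,0,25]]}'
```

```text
t: 14.4
ee_pos: [465.7, 115.8, 21.7]
tool_rot: [0.0, 1.0, -0.0, 0.0]
force: [-0.3, -0.3, -2.3]
gripper_width: 0.454
gripper_force: 60.7
t: 14.65
ee_pos: [465.6, 115.8, 20.9]
tool_rot: [0.0, 1.0, -0.0, -0.0]
force: [0.1, 0.1, -1.6]
gripper_width: 0.453
gripper_force: 60.7
t: 14.9
ee_pos: [465.7, 115.8, 20.4]
tool_rot: [0.0, 1.0, -0.0, 0.0]
force: [-1.9, -0.7, 2.2]
gripper_width: 0.457
gripper_force: 61.1
```

```bash
python3 -m handwheel '{"series":[[0,0,-0.4,0,0,0,42],[0,0,0,0,0,0,46],[0,0,0,0,0,0,85],[0,0,0,0,0,0,85],[0,0,-15,0,0,0,85],[0,0,-35,0,0,0,85],[0,0,-45,0,0,0,85],[0,0,-40,0,0,0,85],[0,0,-15,0,0,0,85],[0,0,0,0,0,9,85],[0,0,0,0,0,9,85],[0,0,0,0,0,9,85]]}'; python3 -m handwheel '{"series":[[0,0,0,0,0,9.5,85],[0,0,0,0,0,9.5,85],[0,0,0,0,0,0,85]]}'; python3 -c "
from plan import *
plan(602.2,354,165,44)"
```

```text
t: 16.4
ee_pos: [465.4, 115.8, 170.6]
tool_rot: [0.236, 0.972, -0.0, -0.0]
force: [-0.5, -0.1, -0.3]
gripper_width: 0.996
gripper_force: 0.0
t: 16.77
ee_pos: [465.4, 115.8, 170.6]
tool_rot: [0.391, 0.921, -0.0, -0.0]
force: [0.4, 0.2, -0.6]
gripper_width: 0.994
gripper_force: 0.0
t 16.77 pos [465.4 115.8 170.6] yaw 44.0 tilt [-0.001 -0.    -1.   ] F [ 0.4  0.2 -0.6] w 84.9 -> wz 0.0 shift 76.4 263.9 5.6
```

```bash
python3 -m handwheel '{"series":[[10,34,0,0,0,0,85],[12,42,0,0,0,0,85],[12,42,0,0,0,0,85],[12,42,0,0,0,0,85],[12,42,0,0,0,0,85],[11,38,0,0,0,0,85],[7.4,24,0,0,0,0,85],[0,0,0,0,0,0,85],[0,0,0,0,0,0,85]]}'; python3 - <<'E'
from plan import *
import fit as F
c=cam('wrist');import pickle;pickle.dump(c,open('w6.pkl','wb'))
u=proj(c,[602,354,20])[0];p,i,m=F.fit(c,'half_disc',u.round(),(.77,),60);print(u,p,i)
g=p[:2]+22*np.array([np.cos(p[2]),np.sin(p[2])]);plan(g[0],g[1],8,np.degrees(p[2]))
f=c['frame'].copy();cv2.polylines(f,[np.round(F.hull(c,'half_disc',p)).astype(np.int32)],True,(255,0,0),1);save('w6.png',f[0:400,60:560])
E
```

```text
t: 17.9
ee_pos: [602.3, 353.7, 170.3]
tool_rot: [0.39, 0.921, -0.0, -0.0]
force: [-0.2, -0.3, 1.0]
gripper_width: 1.0
gripper_force: 0.0
[320.06909151 188.29312962] [586.90413865 339.18411827   0.7732527 ] 0.9822250201357193
t 17.95 pos [602.3 353.5 170.6] yaw 44.1 tilt [-0. -0. -1.] F [-0.3 -0.  -0.8] w 84.8 -> wz -0.2 shift 0.5 1.0 162.6
```

View pics/w6.png

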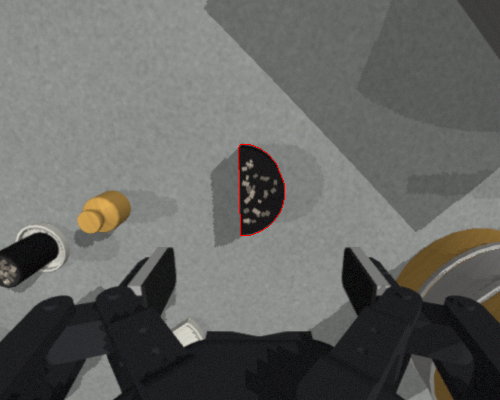

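The half-disc's outline fits closely, with its arc to the right (tool +y). The slim core at crop (40,245) stands inside its tray. Grasping.

```bash
python3 -m handwheel '{"series":[[0.5,1,40,0,0,0,85],[0,0,45,0,0,0,85],[0,0,42,0,0,0,85],[0,0,24,0,0,0,85],[0,0,11,0,0,0,85],[0,0,0,0,0,0,30],[0,0,0,0,0,0,30],[0,0,0,0,0,0,30],[0,0,0,0,0,0,30],[0,0,0,0,0,0,30],[0,0,0,0,0,0,30],[0,0,0,0,0,0,30]]}'; python3 -m handwheel '{"series":[[0,0,-15,0,0,0,30],[0,0,-35,0,0,0,30],[0,0,-45,0,0,0,30],[0,0,-25,0,0,0,30],[0,0,0,0,0,0,30]]}'
```

```text
t: 19.45
ee_pos: [603.6, 355.4, 10.5]
tool_rot: [0.391, 0.92, 0.001, 0.001]
force: [-1.6, -2.0, 6.9]
gripper_width: 0.51
gripper_force: 62.2
t: 20.08
ee_pos: [603.7, 355.6, 131.7]
tool_rot: [0.391, 0.92, 0.002, 0.001]
force: [1.2, 0.9, -2.7]
gripper_width: 0.512
gripper_force: 62.1
```

```bash
python3 -m handwheel '{"series":[[0,0,0,0,0,8.8,30],[0,0,0,0,0,8.8,30],[0,0,0,0,0,8.8,30],[0,0,0,0,0,8.8,30],[0,0,0,0,0,8.8,30],[0,0,0,0,0,8.7,30],[0,0,0,0,0,0,30]]}'; python3 - <<'E'
import pickle,fit as F
from plan import *
c=pickle.load(open('w1.pkl','rb'))
u=proj(c,[680,104,5])[0];p,i,m=F.fit(c,'tray_half',(526,213),(-.15,),62);print(u,p,i)
plan(684.5,103.8,110,-8.6)
E
```

```text
t: 20.95
ee_pos: [602.5, 354.9, 127.3]
tool_rot: [0.759, 0.652, -0.001, -0.0]
force: [-0.6, -0.3, -3.6]
gripper_width: 0.509
gripper_force: 62.0
[520.83398897 214.54373747] [ 6.62496886e+02  1.08237632e+02 -1.45964199e-01] 0.9650905527506672
t 20.95 pos [602.5 354.9 127.3] yaw -8.7 tilt [-0.002 -0.001 -1.   ] F [-0.6 -0.3 -3.6] w 43.5 -> wz -0.1 shift -236.1 118.6 17.3
```

```bash
python3 - <<'E'
import pickle
from h import *
C=pickle.load(open('c0.pkl','rb'))
c=C['top']
print(at(c,[(232,92),(232,66)],0),at(c,[(232,87),(232,44)],70), at(C['scene'],[(372,350),(372,340)],0),at(C['scene'],[(358,284)],80))
f=cv2.resize(c['frame'][30:110,180:300],None,fx=5,fy=5,interpolation=cv2.INTER_CUBIC);save('bk.png',f)
E
```

```text
[[804.22395578 136.76506825   0.        ]
 [872.07869249 137.24984173   0.        ]] [[790.11729421 124.95109412  70.        ]
 [897.0949669  125.86461617  70.        ]] [[902.52429588 142.1923404    0.        ]
 [879.34335142 138.36173765   0.        ]] [[807.44885234  93.22215949  80.        ]]
```

View pics/bk.png

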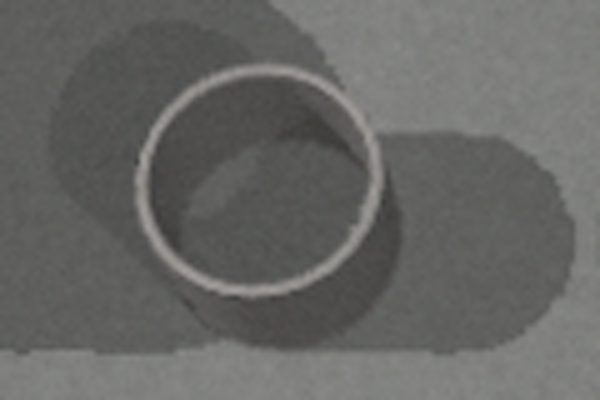

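The beaker's near edge is at x≈786, well clear of the open fingers at about 741. Moving over the D tray.

```bash
python3 -m handwheel '{"series":[[-18,9,0,0,0,0,30],[-28,14,0,0,0,0,30],[-30,15,0,0,0,0,30],[-30,15,0,0,0,0,30],[-30,15,0,0,0,0,30],[-30,15,0,0,0,0,30],[-30,15,0,0,0,0,30],[-24,12,5,0,0,0,30],[-15,8,5,0,0,0,30],[-1,0.5,5,0,0,0,30],[0,0,0,0,0,0,30]]}'; python3 - <<'E'
from plan import *
import fit as F
plan(684.6,104.4,13.5,-8.4)
c=cam('wrist');f=c['frame'].copy()
cv2.polylines(f,[np.round(F.hull(c,'tray_half',[662.4,107.5,-.148])).astype(np.int32)],True,(255,0,0),1)
save('w7.png',f[60:400,60:560])
E
```

```text
t: 22.32
ee_pos: [683.8, 104.3, 112.9]
tool_rot: [0.759, 0.652, -0.0, -0.0]
force: [-1.0, -0.3, -3.4]
gripper_width: 0.511
gripper_force: 61.9
t 22.32 pos [683.8 104.3 112.9] yaw -8.7 tilt [-0.001  0.    -1.   ] F [-1.  -0.3 -3.4] w 43.7 -> wz -0.3 shift 0.2 0.8 99.4
```

View pics/w7.png

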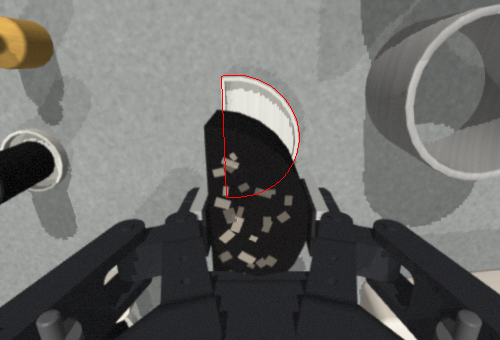

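The half-disc is held with its straight face to the left, in line with the tray, and the projected outline lies on the rim. Lowering.

```bash
python3 -m handwheel '{"series":[[0.2,0.8,20,0,0,-0.3,30],[0,0,32,0,0,0,30],[0,0,25,0,0,0,30],[0,0,12,0,0,0,30],[0,0,5,0,0,0,30],[0,0,2.5,0,0,0,30],[0,0,1.5,0,0,0,30],[0,0,0.5,0,0,0,30],[0,0,0,0,0,0,30]]}'; python3 -m handwheel '{"series":[[0,0,0.7,0,0,0,30],[0,0,0,0,0,0,30]]}';python3 -m handwheel '{"series":[[0,0,0.7,0,0,0,30],[0,0,0,0,0,0,30]]}'
```

```text
t: 23.5
ee_pos: [685.2, 103.9, 15.4]
tool_rot: [0.757, 0.653, 0.0, 0.0]
force: [0.2, 0.5, -3.4]
gripper_width: 0.513
gripper_force: 62.0
t: 23.75
ee_pos: [685.1, 103.9, 14.4]
tool_rot: [0.757, 0.653, -0.0, 0.0]
force: [0.8, 0.4, -3.3]
gripper_width: 0.514
gripper_force: 62.0
t: 24.0
ee_pos: [685.0, 104.0, 13.6]
tool_rot: [0.757, 0.653, -0.0, -0.0]
force: [-0.0, -0.3, -3.7]
gripper_width: 0.512
gripper_force: 62.0
```

```bash
python3 -m handwheel '{"series":[[0,0,0.6,0,0,0,30],[0,0,0,0,0,0,30]]}';python3 -m handwheel '{"series":[[0,0,0.6,0,0,0,30],[0,0,0,0,0,0,30]]}'
```

```text
t: 24.25
ee_pos: [685.1, 104.0, 13.5]
tool_rot: [0.757, 0.653, 0.0, 0.0]
force: [-3.9, 1.0, 4.1]
gripper_width: 0.514
gripper_force: 62.9
t: 24.5
ee_pos: [685.1, 104.0, 13.4]
tool_rot: [0.757, 0.653, 0.0, 0.0]
force: [-8.0, -0.5, 11.3]
gripper_width: 0.51
gripper_force: 64.2
```

```bash
python3 -m handwheel '{"series":[[0,0,-1,0,0,0,47],[0,0,0,0,0,0,52],[0,0,0,0,0,0,85],[0,0,0,0,0,0,85],[0,0,-15,0,0,0,85],[0,0,-35,0,0,0,85],[0,0,-45,0,0,0,85],[0,0,-45,0,0,0,85],[0,0,-15,0,0,0,85],[0,0,0,0,0,0,85]]}'; python3 - <<'E'
from plan import *
c=cam('wrist');save('w8.png',c['frame'][0:400,60:560])
E
python3 -m handwheel '{"series":[[0,0,0,0,0,-10,85],[0,0,0,0,0,-10,85],[0,0,0,0,0,-10,85],[0,0,0,0,0,-10,85],[0,0,0,0,0,-10,85],[0,0,0,0,0,-10,85],[0,0,0,0,0,-10,85],[0,0,0,0,0,-10.5,85],[0,0,0,0,0,0,85]]}'
python3 -c "
from plan import *
plan(605.4,-322.4,165,72.2)"
```

```text
t: 25.75
ee_pos: [685.4, 104.0, 169.9]
tool_rot: [0.757, 0.653, 0.001, 0.001]
force: [-0.4, -0.6, -0.5]
gripper_width: 0.996
gripper_force: 0.0
t: 26.92
ee_pos: [684.6, 103.9, 166.8]
tool_rot: [0.156, 0.988, -0.0, -0.001]
force: [-0.4, 0.1, -0.3]
gripper_width: 0.998
gripper_force: 0.0
t 26.93 pos [684.6 103.9 166.8] yaw 72.0 tilt [-0.002 -0.    -1.   ] F [-0.4  0.1 -0.3] w 85.2 -> wz -0.2 shift -54.9 -430.1 1.8
```

View pics/w8.png

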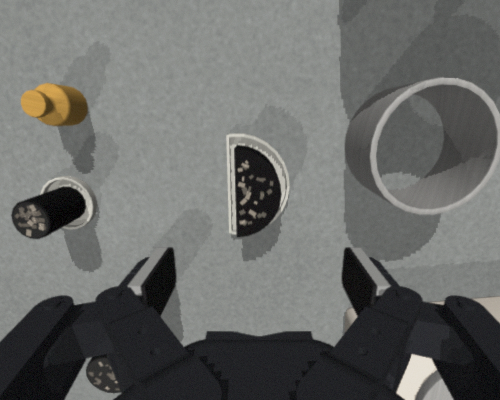

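The half-disc sits inside the D rim at crop (258,188), and the weight and slim core are undisturbed. On to the beam.

```bash
python3 -m handwheel '{"series":[[-4,-30,0,0,0,-0.2,85],[-5.5,-43,0,0,0,0,85],[-5.5,-43,0,0,0,0,85],[-5.5,-43,0,0,0,0,85],[-5.5,-43,0,0,0,0,85],[-5.5,-43,0,0,0,0,85],[-5.5,-43,0,0,0,0,85],[-5.5,-43,0,0,0,0,85],[-5.5,-43,0,0,0,0,85],[-5,-38,0,0,0,0,85],[-2,-18,0,0,0,0,85],[0,0,0,0,0,0,85]]}'; python3 - <<'E'
from plan import *
import fit as F,pickle
c=cam('wrist');pickle.dump(c,open('w9.pkl','wb'))
u=proj(c,[605.4,-322.4,20])[0];p,i,m=F.fit(c,'beam',u.round(),(-.31,),62);print(u,p,i)
plan(p[0],p[1],8,np.degrees(p[2])+90)
v=proj(c,[424.5,-312,5])[0];print(v)
f=c['frame'].copy();cv2.polylines(f,[np.round(F.hull(c,'beam',p)).astype(np.int32)],True,(255,0,0),1);save('w9.png',f[0:400,60:560])
E
```

```text
t: 28.42
ee_pos: [606.0, -322.9, 167.7]
tool_rot: [0.156, 0.988, 0.0, -0.001]
force: [-0.5, -0.1, 0.5]
gripper_width: 0.997
gripper_force: 0.0
[319.77192597 189.23839283] [ 6.05970161e+02 -3.21551488e+02 -3.12175105e-01] 0.977607683376284
t 28.48 pos [ 606.4 -321.9  168. ] yaw 72.1 tilt [-0.001  0.001 -1.   ] F [ 0.7  0.6 -0.5] w 85.1 -> wz 0.0 shift 0.5 0.2 160.0
[271.20371553   5.80252274]
```

View pics/w9.png

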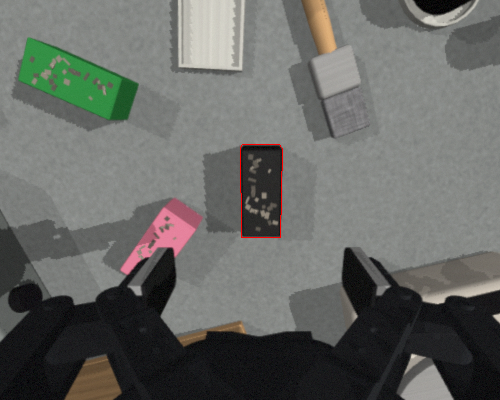

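The black beam's outline fits exactly. The pink block's corner at crop (203,215) is close to the left finger, so I'll descend with the opening at 60 mm (about 10 mm clearance per side on the beam).

```bash
python3 -m handwheel '{"series":[[0.5,0,25,0,0,0,60],[0,0,40,0,0,0,60],[0,0,40,0,0,0,60],[0,0,30,0,0,0,60],[0,0,17,0,0,0,60],[0,0,6,0,0,0,60],[0,0,0,0,0,0,25],[0,0,0,0,0,0,25],[0,0,0,0,0,0,25],[0,0,0,0,0,0,25],[0,0,0,0,0,0,25]]}'; python3 -m handwheel '{"series":[[0,0,-15,0,0,0,25],[0,0,-35,0,0,0,25],[0,0,-35,0,0,0,25],[0,0,-15,0,0,0,25],[0,0,0,0,0,0,25]]}'; python3 - <<'E'
from plan import *
import fit as F,pickle
c=pickle.load(open('w2.pkl','rb'))
u=proj(c,[424.5,-312,5])[0];p,i,m=F.fit(c,'tray_beam',u.round(),(-.38,),75);print(u,p,i)
plan(424.5,-312,110,68.2)
E
```

```text
t: 29.85
ee_pos: [606.4, -322.4, 11.7]
tool_rot: [0.154, 0.988, -0.0, 0.001]
force: [-0.2, 2.4, 7.1]
gripper_width: 0.458
gripper_force: 63.1
t: 30.48
ee_pos: [606.2, -322.4, 111.3]
tool_rot: [0.154, 0.988, -0.0, 0.001]
force: [-0.0, -0.5, -4.7]
gripper_width: 0.457
gripper_force: 62.0
[ 67.74247887 156.55916393] [ 423.21656776 -315.09649097   -0.49313033] 0.905372500837708
t 30.48 pos [ 606.2 -322.4  111.3] yaw 72.3 tilt [ 0.001 -0.001 -1.   ] F [-0.  -0.5 -4.7] w 39.0 -> wz 4.1 shift 172.5 -57.8 1.3
```

```bash
python3 -m handwheel '{"series":[[0,0,0,0,0,4.1,25],[15,-5,0,0,0,0,25],[25,-8.5,0,0,0,0,25],[30,-10,0,0,0,0,25],[30,-10,0,0,0,0,25],[30,-10,0,0,0,0,25],[25,-8.5,0,0,0,0,25],[13,-4.5,0,0,0,0,25],[4.5,-1.3,0,0,0,0,25],[0,0,0,0,0,0,25]]}'; python3 - <<'E'
from plan import *
import fit as F
plan(424.5,-312,14.7,68.2)
c=cam('wrist');f=c['frame'].copy()
cv2.polylines(f,[np.round(F.hull(c,'tray_beam',[424.5,-312,-.38])).astype(np.int32)],True,(255,0,0),1)
save('w10.png',f[60:400,60:560])
E
```

```text
t: 31.72
ee_pos: [424.6, -311.7, 110.3]
tool_rot: [0.189, 0.982, 0.0, -0.0]
force: [-0.1, -1.1, -3.3]
gripper_width: 0.457
gripper_force: 62.0
t 31.73 pos [ 424.6 -311.7  110.3] yaw 68.2 tilt [-0.  0. -1.] F [-0.1 -1.1 -3.3] w 39.0 -> wz -0.0 shift 0.0 -0.3 95.6
```

View pics/w10.png

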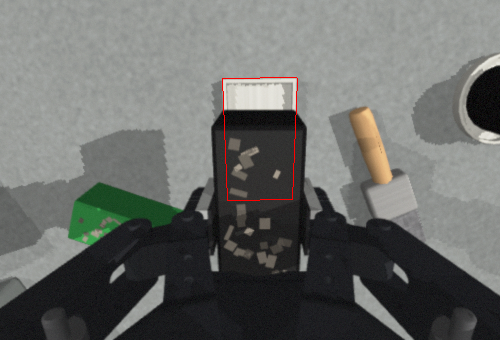

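The projected outline lies on the tray's rim and the beam is parallel to it. Lowering; I'll limit the release opening because of the green block.

```bash
python3 -m handwheel '{"series":[[0,-0.3,20,0,0,0,25],[0,0,32,0,0,0,25],[0,0,24,0,0,0,25],[0,0,10,0,0,0,25],[0,0,4,0,0,0,25],[0,0,2,0,0,0,25],[0,0,1.5,0,0,0,25],[0,0,0.7,0,0,0,25],[0,0,0,0,0,0,25]]}'; python3 -m handwheel '{"series":[[0,0,0.7,0,0,0,25],[0,0,0,0,0,0,25]]}';python3 -m handwheel '{"series":[[0,0,0.7,0,0,0,25],[0,0,0,0,0,0,25]]}';python3 -m handwheel '{"series":[[0,0,0.6,0,0,0,25],[0,0,0,0,0,0,25]]}'
```

```text
t: 32.9
ee_pos: [424.3, -312.1, 16.5]
tool_rot: [0.189, 0.982, -0.0, 0.0]
force: [0.0, 0.6, -3.4]
gripper_width: 0.456
gripper_force: 61.9
t: 33.15
ee_pos: [424.2, -312.0, 15.6]
tool_rot: [0.189, 0.982, -0.0, -0.0]
force: [0.1, -0.2, -4.0]
gripper_width: 0.458
gripper_force: 61.9
t: 33.4
ee_pos: [424.2, -312.0, 14.9]
tool_rot: [0.189, 0.982, -0.0, -0.0]
force: [-0.5, 0.2, -3.2]
gripper_width: 0.459
gripper_force: 61.9
t: 33.65
ee_pos: [424.2, -312.0, 14.7]
tool_rot: [0.189, 0.982, -0.0, 0.0]
force: [-3.2, 2.0, 4.9]
gripper_width: 0.46
gripper_force: 62.9
```

```bash
python3 -m handwheel '{"series":[[0,0,-0.4,0,0,0,42],[0,0,0,0,0,0,46],[0,0,0,0,0,0,60],[0,0,0,0,0,0,60],[0,0,-15,0,0,0,60],[0,0,-35,0,0,0,60],[0,0,-45,0,0,0,60],[0,0,-45,0,0,0,60],[0,0,-45,0,0,0,60],[0,0,-20,0,0,0,60],[0,0,0,0,0,0,60]]}'; python3 - <<'E'
from plan import *
import pickle
w=cam('wrist');t=cam('top')
a=cv2.resize(w['frame'][0:280,120:520],(400,280));b=cv2.resize(t['frame'][100:300,100:520],(800,381))
o=np.zeros((200,400,3),np.uint8);r=cv2.resize(w['frame'],(320,200))
save('fin.png',b);save('finw.png',w['frame'][0:300,100:560])
E
```

```text
t: 35.02
ee_pos: [424.5, -312.3, 222.0]
tool_rot: [0.189, 0.982, -0.001, 0.001]
force: [0.1, 0.2, -0.2]
gripper_width: 0.704
gripper_force: 0.0
```

View pics/finw.png

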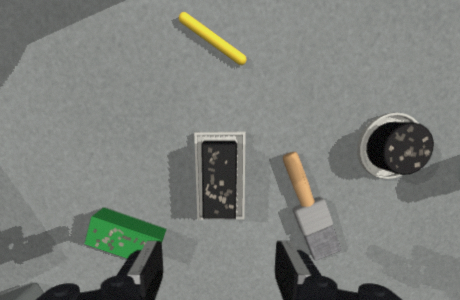

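View pics/fin.png

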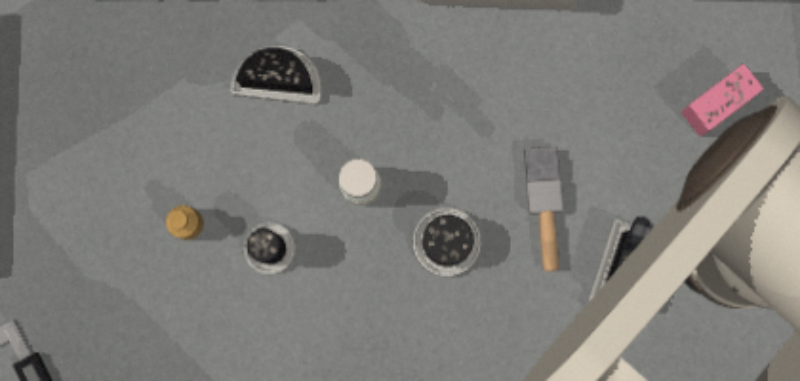

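All four specimens sit inside their trays, the jar (358,180) and weight (184,222) stand where they were, and the gripper is clear.

```bash
python3 -c "
from workcell import hand_in
print(hand_in())"
```

```text
the job is handed in; nothing more can be done
None
```

The wide core, slim core, half-disc and beam are each set upright in their matching trays, in that order, with the jar and weight untouched; the job was handed in at about 35 s.

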